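# Comb the washed chopsticks into rows

## Robot

A 6-joint arm with a two-finger parallel gripper is mounted at the origin on the work surface. World frame = base frame: x ahead of the robot, y to its left, z up, the work surface at z = 0. Lengths are in m, angles in rad, forces in N, time in s.
With the tool pointing down it reaches from about 0.35 to 0.725 m from the base axis. Payload 6 kg.
Tool frame: the origin (TCP) lies at the very end of the fingers, on their centre line; the grasp point (between the pads) lies 19 mm behind it; z points along the fingers, y is the line along which they close (so a half turn about z gives the same grasp; the last joint's range is limited). The gripper opens to 85 mm and grips with 20 to 120 N. Pads are 22 mm wide; open, the fingers measure 114 mm over their backs; the gripper's body (76 mm by 85 mm) begins 54 mm behind the grasp point. The pads swing forward as they close: fully open they stand 13 mm farther back than shut.
Start: joints at [-0.953, 0.04, 0.085, 0, -1.615, -0.334], TCP at [0.168, -0.576, 0.231] pointing down, gripper open.
Joint ranges: [-2.56, 2.56], [-1.29, 2.01], [-1.08, 1.49], [-3.29, 1.98], [-2.81, -0.18], [-2.99, 2.99]. Speed limits (rad/s): [2.57, 2.57, 3.01, 3.14, 3.14, 3.14].

## Interface

Orientations are given as a rotation vector (axis times angle).
In Python, from plant import r, fingers, kin, vision, finish_job, models, monitor gives the robot as it stands. Calls block until the motion is done:
- r.reach(position, orientation): joint-space move of the TCP to a pose.
- r.servo_line(position, feed=0.15, ori=None): straight line of the TCP; ori=None keeps the orientation; feed is the mean speed in m/s.
- r.set_joints(angles): joint-space move.
- fingers.move_gripper(opening, f_grip=None): opening from 0.0 (shut) to 1.0 (fully open); f_grip is the grip in N (None keeps the last); returns when the fingers have stopped.
- r.sleep(seconds).
- kin.inverse_kinematics(position, orientation): joint angles nearest the present ones, or None.
- vision.get_image(name): name is "side" or "top" or "wrist"; returns the picture (384x512x3 uint8, red, green, blue); there is no depth.
- vision.calibration(name): a dict with "fx", "fy", "cx", "cy" (pixels), "k1" (the pictures are not rectified: a ray, as slopes to the right and down, at radius r is drawn at 1 + k1 r^2 times it, then the intrinsics apply), "T" (4x4, takes a point from camera to world coordinates). Camera axes: x right, y down, z forward; pixel columns grow to the right and rows downward; lengths in m; the calibration is good to about 2 mm. A picture is of the moment at which its call begins: read the wrist's pose just before it. calibration takes no time and is no camera call; for the wrist camera it gives the pose at the moment of the call.
A pose or a line that the arm cannot do raises r.PlanningError and nothing moves.
- finish_job(): hands the job in; it is judged then, once.
Trained networks look in the newest picture that a camera, given by its name, has taken for a name from the list of things; names that differ only in an ending like _2 or _b are one class to them, and where a whole thing is asked for, a point or a joint stands for the part that bears it (a point fixed in the world has none). Each returns a list of dicts, best first, with "confidence" (0 to 1); they miss things now and then, are a little off and sometimes report something else, mostly with a low value. They report only what shows in the picture. A call takes as long as a camera call. They do not tell look-alikes from the thing itself.
- models.search_frame(camera, target): "xy" ([column, row] in pixels, amid what is visible of it).
- models.mark_of(camera, target): "xy" ([column, row] in pixels: a listed point, or the origin of a listed thing).
Readings, each from a call of its own:
- monitor.get_time(): time.
- monitor.get_joints(): joint angles.
- monitor.get_qvel(): joint speeds.
- monitor.get_tau(): joint torques, N m.
- monitor.get_tool_pos(): TCP position.
- monitor.get_tcp_rot(): TCP orientation.
- monitor.get_force(): force on the tool from outside, world axes, zero at the start.
- monitor.get_torque(): the same for the moment, N m.
- monitor.get_width(): opening from 0.0 (shut) to 1.0 (fully open).
- monitor.get_gripper_force(): force on a finger pad.
Only numpy, scipy, OpenCV 4.12 (cv2) and the standard library are available. Lean on these libraries where they do the work, as an engineer would, in place of code of your own. Each camera call takes 0.05 s, during which the arm holds its last target. There are 200 camera calls.

## Task

Take the wooden rake with the blue grip and comb the three red-headed chopsticks on the dark board, from their red heads towards their plain ends, until they lie parallel in three rows, side by side and roughly level, still flat on the board, with about a stick's width of free space or more between neighbours. Touch the sticks only with the rake, never with the gripper or arm. Then stand the rake back on its teeth on the bare countertop, off the board, and let go.

Things in the scene. Friction and masses are not known exactly. Their poses are not given: they have to be found in the camera images.
- rake: pale wooden rake on its 4 teeth, 100 (x) by 166 (y), 82 tall, 0.2 kg; origin: centre of underside, z up. Head plate 26-38 high; blue grip bar on it 24 (x) by 74 (y), 38-82 high: pinch across x. Slick teeth 26 tall at y -75, -25, 25, 75, pointed at +x; channels at y -50, 0, 50 narrow from 44 (+x) to 17: comb +x first, tips 2 over the board. Yellow strip on top marks +x, towards the board. The brown brush is a decoy
- stick_a: flat pale chopstick, 170 long, 11 wide, 8 thick, red head (34 mm); origin: centre of underside, x along it from red head to plain end, z up. All heads point roughly to -y. Rightmost seen from the heads (+x side); its plain end leans right. Loose on a fixed dark board 360 x 250, 16 thick, its long side within 20 degrees of world y. The sticks start with their undersides 16 above the countertop
- stick_b: the middle chopstick, same size and axes as stick_a; its plain end leans left by 2 to 10 degrees from the board's long side (stick_a 11 to 20 to the right, stick_c 11 to 20 to the left). Seen across the board, the three red heads lie 50 mm apart side by side, each within 10 mm of that spacing, and roughly level: a rake aligned with the sticks' mean direction takes one head in each channel
- stick_c: the leftmost chopstick (-x side), same size and axes as stick_a; its plain end leans left. The sticks may slide some centimetres ahead with the rake; comb until the rake's front is 100 to 120 mm past where the plain ends began, then lift straight up. The rake's starting place on the countertop stays free to put it back
There are look-alikes about, which are no part of the job. What is shaped like the rake but orange is not meant.

How it is judged:
On the way, in this order (a step that is already met when the one before it is completed fails the run):
1. the rake is lifted off the countertop (height (world z) of rake above 0.018 m), for 0.1 s.
2. the rake's teeth are down among the sticks (height (world z) of rake between 0.01 and 0.024 m and horizontal distance between rake and stick_b below 0.13 m), for 0.1 s.
3. the three sticks lie combed in parallel rows (angle between the x axis of stick_a and the x axis of stick_b, either way round below 0.19 rad and x of stick_a in the frame of stick_b between -0.07 and 0.07 m and (y of stick_a in the frame of stick_b above 0.018 m or y of stick_a in the frame of stick_b below -0.018 m) and horizontal distance between stick_a and stick_b below 0.22 m and angle between the x axis of each of stick_b, stick_a and the x axis of stick_c, either way round below 0.19 rad and x of stick_b in the frame of stick_c between -0.07 and 0.07 m and (y of stick_b in the frame of stick_c above 0.018 m or y of stick_b in the frame of stick_c below -0.018 m) and horizontal distance between each of stick_b, stick_a and stick_c below 0.22 m and x of stick_a in the frame of stick_c between -0.07 and 0.07 m and (y of stick_a in the frame of stick_c above 0.018 m or y of stick_a in the frame of stick_c below -0.018 m) and height (world z) of stick_a between 0.012 and 0.021 m and angle between each of stick_a, stick_b, stick_c's own z axis and vertical below 0.15 rad and height (world z) of stick_b between 0.012 and 0.021 m and height (world z) of stick_c between 0.012 and 0.021 m), for 0.2 s.
At the end, for the whole second after the job is handed in: Every two sticks are parallel within 11 degrees, at least 18 mm apart sideways (centre to centre), level within 70 mm along their length and no more than 220 mm apart; all lie flat on the board; the rake stands upright on its teeth on the countertop, not on the board; all is released and at rest (all of step 3 and linear speed of each of stick_a, stick_b, stick_c, rake below 0.02 m/s and height (world z) of rake between -0.006 and 0.006 m and angle between rake's own z axis and vertical below 0.1 rad); the robot touches nothing.
It fails at once if the gripper or arm touches a stick (contact force between any of the fingers, the arm and stick_a above 0.5 N or contact force between any of the fingers, the arm and stick_b above 0.5 N or contact force between any of the fingers, the arm and stick_c above 0.5 N).
It fails at once if a stick is pushed off the board (height (world z) of any of stick_a, stick_b, stick_c below 0.008 m).
It also fails if it takes over 54 s, if anything falls off the work surface, if the arm or the gripper's body presses on something with over 40 N, if the wrist force passes 120 N, or if a joint passes its speed limit or range.

## Working session

There is one attempt and no reset: what is moved stays moved. The work goes in short steps, each a Python script; the robot and the scene stay as the last script left them, time stands still between calls to the robot, and variables do not carry over. Pictures are saved under pics/ and viewed, at most 10 in all, crops included, and the job is handed in when it is done.

```bash
ls; mkdir -p pics
cat > h.py <<'E'
import numpy as np, cv2
from plant import r, fingers, kin, vision, finish_job, models, monitor
def save(n,im): cv2.imwrite('pics/'+n,cv2.cvtColor(im,cv2.COLOR_RGB2BGR))
def ray(c,px):
    K=np.array([[c['fx'],0,c['cx']],[0,c['fy'],c['cy']],[0,0,1.]])
    p=cv2.undistortPoints(np.array([[px]],float),K,np.array([c['k1'],0,0,0,0.]))[0,0]
    T=np.array(c['T']); return T[:3,3],T[:3,:3]@np.array([p[0],p[1],1.])
def at(c,px,z):
    o,d=ray(c,px); return o+d*(z-o[2])/d[2]
def proj(c,P):
    K=np.array([[c['fx'],0,c['cx']],[0,c['fy'],c['cy']],[0,0,1.]])
    Ti=np.linalg.inv(np.array(c['T']))
    return cv2.projectPoints(np.atleast_2d(P).astype(float),cv2.Rodrigues(Ti[:3,:3])[0],Ti[:3,3],K,np.array([c['k1'],0,0,0,0.]))[0][:,0]
def tri(obs):
    A=np.zeros((3,3));b=np.zeros(3)
    for c,px in obs:
        o,d=ray(c,px);d=d/np.linalg.norm(d);M=np.eye(3)-np.outer(d,d);A+=M;b+=M@o
    return np.linalg.solve(A,b)
E
python3 - <<'E'
from h import *
np.set_printoptions(precision=4,suppress=True)
ims=[]
for n in("top","side"):
    im=vision.get_image(n); ims.append(im); c=vision.calibration(n)
    np.save(f'pics/{n}0.npy',im)
    print(n,c['fx'],c['k1'],np.array(c['T']).tolist())
    for t in("rake","stick_a","stick_b","stick_c"):
        for f in("search_frame","mark_of"):
            print(n,t,f,[(np.round(d['xy'],1).tolist(),round(d['confidence'],2)) for d in getattr(models,f)(n,t)])
save('t0.png',cv2.resize(ims[0],(800,600)))
save('s0.png',cv2.resize(ims[1],(800,600)))
E
```

```text
pics
top 363.1351928770782 -0.0629896487567323 [[-0.016194527985132802, -0.9896099919699147, 0.1428628750118239, 0.2966445343552513], [-0.9998633869910244, 0.015555528680440236, -0.0055886386811937775, -0.2456530021731109], [0.0033082651308023393, -0.14293386345011902, -0.9897267128157382, 1.1982608376512407], [0.0, 0.0, 0.0, 1.0]]
top rake search_frame [([287.5, 159.1], 0.84), ([262.5, 260.7], 0.66), ([358.0, 172.4], 0.64)]
top rake mark_of [([265.3, 265.9], 0.69), ([361.0, 177.9], 0.64), ([287.9, 158.7], 0.6)]
top stick_a search_frame [([160.5, 188.0], 0.77), ([160.9, 167.8], 0.73), ([161.1, 149.1], 0.6)]
top stick_a mark_of [([159.5, 171.4], 0.59), ([163.1, 187.0], 0.46)]
top stick_b search_frame [([160.5, 188.0], 0.77), ([160.9, 167.8], 0.73), ([161.1, 149.1], 0.6)]
top stick_b mark_of [([159.5, 171.4], 0.59), ([163.1, 187.0], 0.46)]
top stick_c search_frame [([160.5, 188.0], 0.77), ([160.9, 167.8], 0.73), ([161.1, 149.1], 0.6)]
top stick_c mark_of [([159.5, 171.4], 0.59), ([163.1, 187.0], 0.46)]
side 439.1924169158731 -0.047284387154696794 [[-0.7456224134298052, -0.4358629925958
[... 230 characters left out ...]
0.0, 1.0]]
side rake search_frame [([329.8, 232.7], 0.7), ([232.3, 160.6], 0.44)]
side rake mark_of [([327.6, 233.3], 0.77)]
side stick_a search_frame [([155.0, 248.9], 0.84), ([169.7, 256.3], 0.58), ([130.1, 235.3], 0.49)]
side stick_a mark_of [([136.0, 235.6], 0.76), ([156.9, 253.8], 0.74), ([172.1, 260.9], 0.6)]
side stick_b search_frame [([155.0, 248.9], 0.84), ([169.7, 256.3], 0.58), ([130.1, 235.3], 0.49)]
side stick_b mark_of [([136.0, 235.6], 0.76), ([156.9, 253.8], 0.74), ([172.1, 260.9], 0.6)]
side stick_c search_frame [([155.0, 248.9], 0.84), ([169.7, 256.3], 0.58), ([130.1, 235.3], 0.49)]
side stick_c mark_of [([136.0, 235.6], 0.76), ([156.9, 253.8], 0.74), ([172.1, 260.9], 0.6)]
```

View pics/t0.png

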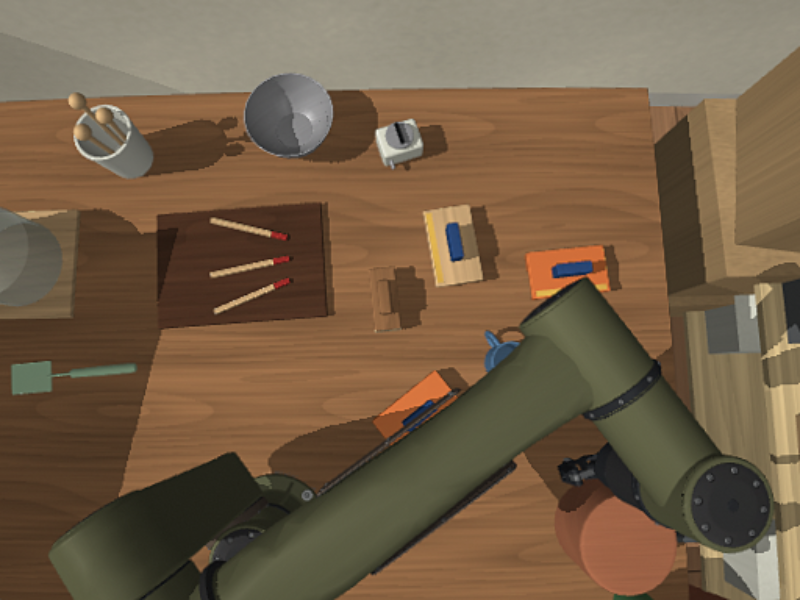

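View pics/s0.png

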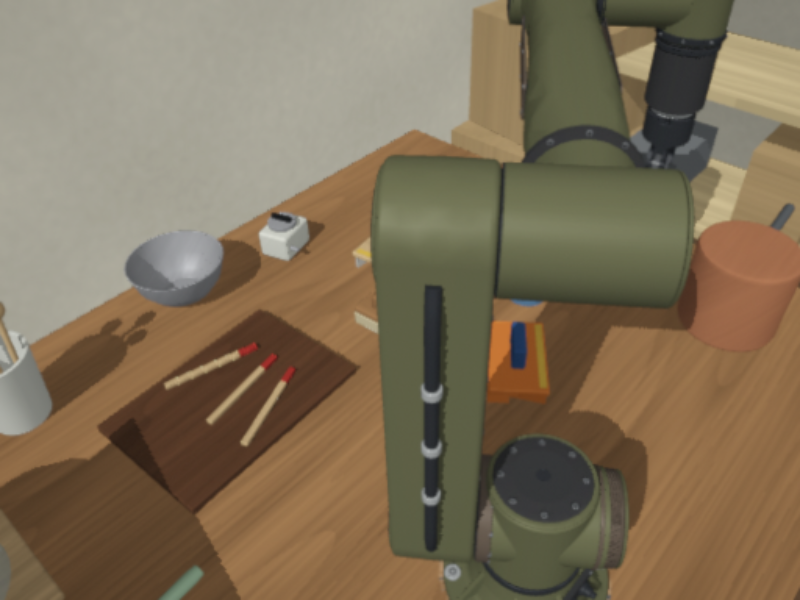

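The three sticks lie on the board, red heads at about (282,237), (283,258) and (283,282) in the 800x600 top view, with plain ends to the left (+y). stick_a is the upper one.

Rake candidates in that view: pale body with blue grip and yellow strip at (455,245), orange look-alikes at (568,270) and (420,405), and the brown brush at (385,298). Only the pale one fits. I'll confirm it in a crop and measure.

Run:
```python
from h import *
np.set_printoptions(precision=4,suppress=True)
im=np.load('pics/top0.npy'); c=vision.calibration('top')
save('crop0.png',cv2.resize(im[110:220,90:400],(775,275),interpolation=cv2.INTER_CUBIC))
hsv=cv2.cvtColor(im,cv2.COLOR_RGB2HSV)
def comps(m,amin,name,z):
    n,l,s,ce=cv2.connectedComponentsWithStats(m.astype(np.uint8))
    for i in range(1,n):
        if s[i,4]>=amin:
            pts=np.argwhere(l==i)[:,::-1]
            W=np.array([at(c,p,z)[:2] for p in pts]); m0=W.mean(0)
            u,sv,vt=np.linalg.svd(W-m0,full_matrices=False); q=(W-m0)@vt[0]
            print(name,s[i],ce[i],m0,'ax',vt[0],'ends',m0+vt[0]*q.min(),m0+vt[0]*q.max(),'w',np.ptp((W-m0)@vt[1]))
H,S,V=[hsv[...,i].astype(int) for i in range(3)]
roi=np.zeros(im.shape[:2],bool); roi[130:212,105:205]=1
comps(roi&(V>130),30,'stick',.024)
roi[:]=0; roi[125:185,265:315]=1
comps(roi&(H>100)&(H<130)&(S>120),20,'blue',.082)
comps(roi&(H>20)&(H<30)&(S>160),20,'yel',.038)
```

```text
stick [105 130  73   7 248] [129.0202 131.8266] [0.6733 0.1569] ax [ 0.0245 -0.9997] ends [0.6713 0.2393] [ 0.6773 -0.006 ] w 0.021424411818512956
stick [135 139  49  14 185] [157.8162 145.7784] [0.6228 0.0576] ax [0.2453 0.9694] ends [ 0.6016 -0.026 ] [0.6425 0.1357] w 0.013683444418538917
stick [134 164  51  14 178] [158.2135 170.4045] [0.5388 0.0542] ax [ 0.2026 -0.9793] ends [0.5223 0.1341] [ 0.5566 -0.0317] w 0.013085284827609804
stick [137 178  48  23 164] [160.0061 189.0183] [0.4765 0.0469] ax [-0.3824  0.924 ] ends [ 0.5094 -0.0327] [0.4448 0.1235] w 0.012404883521366766
stick [105 205 100   7 331] [156.6586 209.3988] [0.4095 0.0568] ax [0.0082 1.    ] ends [ 0.4083 -0.0979] [0.4109 0.2272] w 0.020162083591539585
blue [285 143  12  24 186] [290.3763 154.4301] [ 0.5716 -0.3773] ax [-0.9926 -0.121 ] ends [ 0.6095 -0.3727] [ 0.5338 -0.3819] w 0.026498980189935822
yel [273 138   8  31  73] [276.5753 153.0274] [ 0.5879 -0.3373] ax [-0.9887 -0.1497] ends [ 0.6393 -0.3295] [ 0.5371 -0.3449] w 0.007977069343789622
```

View pics/crop0.png

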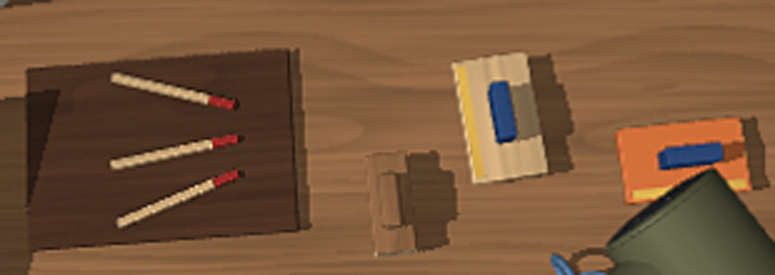

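The crop confirms the pale wooden body at crop (505,110), with the blue grip and yellow strip facing the board. Next I go above it and look with the wrist camera to check height and yaw.

```bash
cat >> h.py <<'E'
def ori(yaw,flip=False):
    """tool down, tool y along world heading yaw (or opposite)"""
    s=-1 if flip else 1
    y=s*np.array([np.cos(yaw),np.sin(yaw),0]); z=np.array([0,0,-1.]); x=np.cross(y,z)
    return cv2.Rodrigues(np.c_[x,y,z])[0].ravel()
E
python3 - <<'E'
from h import *
np.set_printoptions(precision=3,suppress=True)
yw=np.radians(97)
for f in(0,1):
    for p in([.5716,-.3773,.25],[.565,-.105,.1],[.53,.193,.08]): print(f,p,kin.inverse_kinematics(p,ori(yw,f)))
q=[kin.inverse_kinematics([.5716,-.3773,.25],ori(yw,f)) for f in(0,1)]
f=int(abs(q[1][5])<abs(q[0][5])); print('flip',f)
r.reach([.5716,-.3773,.22],ori(yw,f))
c=vision.calibration('wrist'); im=vision.get_image('wrist'); save('w1.png',im); np.save('pics/w1.npy',im)
import pickle; pickle.dump(c,open('pics/w1.pkl','wb'))
print(monitor.get_tool_pos(),monitor.get_time())
hsv=cv2.cvtColor(im,cv2.COLOR_RGB2HSV).astype(int);H,S,V=hsv[...,0],hsv[...,1],hsv[...,2]
m=((H>100)&(H<130)&(S>120)).astype(np.uint8)
n,l,s,ce=cv2.connectedComponentsWithStats(m)
ct=vision.calibration('top')
for i in range(1,n):
    if s[i,4]>300:
        rc=cv2.minAreaRect(np.argwhere(l==i)[:,::-1].astype(np.float32)); B=cv2.boxPoints(rc)
        print(s[i],ce[i],rc); print(np.array([at(c,b,.082) for b in B]), at(c,ce[i],.082))
        print('tri',tri([(c,ce[i]),(ct,(290.4,154.4))]))
E
```

```text
0 [0.5716, -0.3773, 0.25] [-0.292  0.273  0.378  0.    -1.676 -1.156]
0 [0.565, -0.105, 0.1] [ 0.165 -0.002 -0.197  0.    -1.376 -1.614]
0 [0.53, 0.193, 0.08] [ 0.705 -0.02  -0.252  0.    -1.339 -2.154]
1 [0.5716, -0.3773, 0.25] [-0.292  0.273  0.378 -0.    -1.676  1.985]
1 [0.565, -0.105, 0.1] [ 0.165 -0.002 -0.197  0.    -1.376  1.528]
1 [0.53, 0.193, 0.08] [ 0.705 -0.02  -0.252  0.    -1.339  0.988]
flip 0
[ 0.571 -0.378  0.22 ] 2.6
[   0   76   55   27 1395] [25.614 88.931] ((27.0, 89.0), (26.0, 54.0), 90.0)
[[ 0.505 -0.61   0.082]
 [ 0.501 -0.559  0.082]
 [ 0.523 -0.56   0.082]
 [ 0.527 -0.612  0.082]] [ 0.514 -0.586  0.082]
tri [ 0.486 -0.336  0.437]
[ 238  140   27   82 2006] [251.221 180.207] ((250.90855407714844, 180.50987243652344), (81.30537414550781, 25.263158798217773), 89.04515838623047)
[[ 0.538 -0.396  0.082]
 [ 0.535 -0.375  0.082]
 [ 0.611 -0.363  0.082]
 [ 0.614 -0.387  0.082]] [ 0.573 -0.38   0.082]
tri [ 0.577 -0.38   0.065]
```

View pics/w1.png

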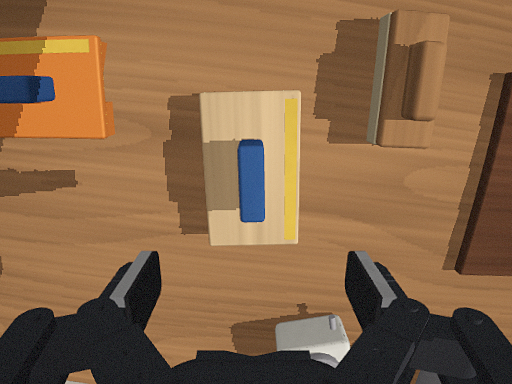

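The wrist view shows the pale rake's bar centred at (251,180), the yellow strip on the right facing the board, and the fingers clear of the orange rake and the brush. I'll descend with one close height check, then grasp.

Run:
```python
from h import *
import pickle
np.set_printoptions(precision=4,suppress=True)
yw=np.radians(98); ctr=np.array([.573,-.3785])
def blue(im):
    hsv=cv2.cvtColor(im,cv2.COLOR_RGB2HSV).astype(int);H,S=hsv[...,0],hsv[...,1]
    n,l,s,ce=cv2.connectedComponentsWithStats(((H>100)&(H<130)&(S>120)).astype(np.uint8))
    i=min((i for i in range(1,n) if s[i,4]>800),key=lambda i:abs(ce[i][0]-256)); return cv2.minAreaRect(np.argwhere(l==i)[:,::-1].astype(np.float32))
c1=pickle.load(open('pics/w1.pkl','rb')); b1=blue(np.load('pics/w1.npy'))
r.servo_line([*ctr,.15],ori=ori(yw))
c2=vision.calibration('wrist'); im=vision.get_image('wrist'); b2=blue(im)
print(b1,b2,'tri',tri([(c1,b1[0]),(c2,b2[0])]))
B=cv2.boxPoints(b2);P=np.array([at(c2,b,.082)[:2] for b in B]);print(P,P.mean(0))
e=[P[1]-P[0],P[2]-P[1]];e=max(e,key=np.linalg.norm);print(np.linalg.norm(e),'yaw',np.degrees(np.arctan2(e[1],e[0]))%180+90)
new=P.mean(0)
assert np.linalg.norm(new-ctr)<.008
r.servo_line([*new,.046],feed=.08)
fingers.move_gripper(0.0,70)
print(monitor.get_width(),monitor.get_gripper_force(),monitor.get_tool_pos(),monitor.get_time(),monitor.get_force())
```

```text
((250.90855407714844, 180.50987243652344), (81.30537414550781, 25.263158798217773), 89.04515838623047) ((252.5, 202.5), (105.0, 33.0), 90.0) tri [ 0.5793 -0.3796  0.0602]
[[ 0.5363 -0.3964]
 [ 0.5333 -0.3747]
 [ 0.6106 -0.3626]
 [ 0.614  -0.3868]] [ 0.5736 -0.3801]
0.07829484565435438 yaw 98.85378949198385
0.26976849218754195 68.84126543998718 [ 0.5737 -0.3801  0.0462] 5.3083 [-0.4761  0.023   0.8829]
```

Grasp is good: opening 0.27 is about 23 mm, matching the 24 mm bar. Next: lift, move behind the heads, and look once before lowering.

```bash
cat >> h.py <<'E'
YW=np.radians(96.7); U=np.array([np.cos(YW),np.sin(YW)]); Vv=np.array([-U[1],U[0]])
def pos(u,v=-.5486): return u*U+v*Vv
E
python3 - <<'E'
from h import *
np.set_printoptions(precision=4,suppress=True)
p=monitor.get_tool_pos()
r.servo_line([p[0],p[1],.18],feed=.12)
r.servo_line([*pos(-.175),.15],feed=.15,ori=ori(YW))
print(monitor.get_tool_pos(),monitor.get_time(),monitor.get_width(),monitor.get_force())
c=vision.calibration('wrist'); w=vision.get_image('wrist'); ct=vision.calibration('top'); t=vision.get_image('top')
# predicted stick heads & channels entry
P=[[*h,.024] for h in([.6016,-.026],[.5566,-.0317],[.5094,-.0327])]
for q in proj(c,P): cv2.circle(w,tuple(int(x) for x in q),3,(0,255,0),1)
tz=monitor.get_tool_pos()[2]-.0462
for q in proj(c,[[*(pos(-.175)+.05*U+s*.05*Vv),tz+.038] for s in(-1.66,-1,0,1,1.66)]): cv2.circle(w,tuple(int(x) for x in q),3,(255,0,255),1)
save('w2.png',np.hstack([w,t])[:, :] if 0 else cv2.resize(np.hstack([w,t]),(800,300)))
E
```

```text
[ 0.5653 -0.1104  0.15  ] 8.5417 0.2765729485025409 [-0.0014 -0.922  -2.2597]
```

View pics/w2.png

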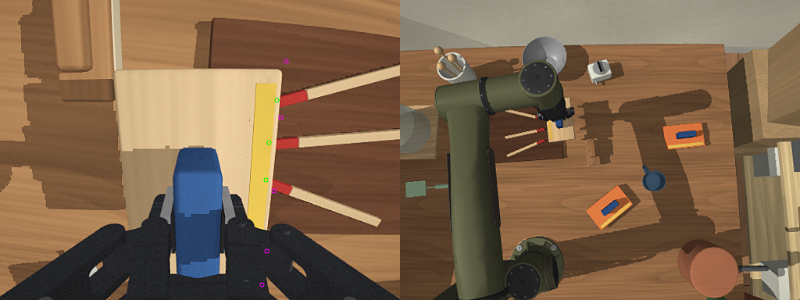

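The overlay shows the stick heads (green, at about (277,100), (268,142), (265,180)) sitting on the real sticks' lines. The far plate corner at (282,72) is about 11 px off its prediction at (286,61), so I'll check how the rake sits in the grip.

Run:
```python
from h import *
from scipy.optimize import least_squares
np.set_printoptions(precision=4,suppress=True)
c=vision.calibration('wrist'); w=vision.get_image('wrist'); tp=np.array(monitor.get_tool_pos())
R=np.c_[np.r_[U,0],np.r_[Vv,0],[0,0,1]]
tz=tp[2]-.0462
loc=lambda px,h:(R.T@(at(c,px,tz+h)-np.r_[tp[:2],tz]))
g=cv2.cvtColor(w,cv2.COLOR_RGB2HSV)
for nm,px,h in(('far front',(361,90),.038),('far rear',(150,90),.038)): print(nm,loc(px,h))
print('pred',proj(c,[R@np.array(q)+np.r_[tp[:2],tz] for q in([.05,.083,.038],[-.05,.083,.038],[.012,.037,.082],[-.012,.037,.082])]))
save('w3.png',cv2.resize(w[80:384,140:372],(610,800)) if 0 else cv2.resize(w[70:300,130:380],(652,600),interpolation=cv2.INTER_CUBIC))
```

```text
far front [0.0485 0.0779 0.038 ]
far rear [-0.0474  0.0779  0.038 ]
pred [[365.1815  78.3694]
 [143.5141  78.5771]
 [288.4938 209.0397]
 [221.1671 209.0999]]
```

View pics/w3.png

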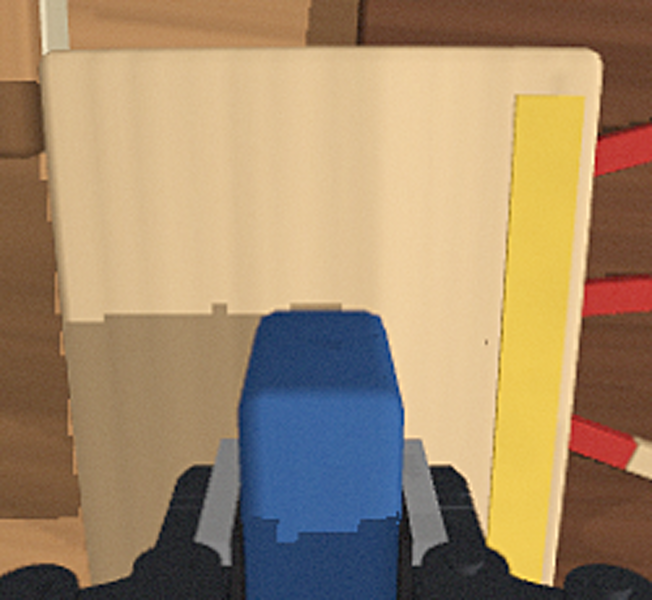

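Run:
```python
from h import *
from scipy.optimize import least_squares
np.set_printoptions(precision=4,suppress=True)
c=vision.calibration('wrist'); tp=np.array(monitor.get_tool_pos())
R=np.c_[np.r_[U,0],np.r_[Vv,0],[0,0,1]]
def px(pts,p):  # p: du,dv,dz,tilt about U at grip point
    a=p[3]; Rt=cv2.Rodrigues(np.array([a,0,0.]))[0]
    return proj(c,[R@(Rt@(np.array(q)-[0,0,.065])+[p[0],p[1],p[2]+.065-.0462])+tp for q in pts])
def res(p):
    e=px([[.05,.083,.038],[-.05,.083,.038],[.05,-.06,.038],[-.05,-.06,.038]],p)
    o=[e[0,1]-88.4,e[1,1]-88.4]
    for s,(x0,y0),(x1,y1) in((0,(361,95),(342.7,292.3)),(1,(146,95),(165.3,292.3))):
        A,B=e[s],e[s+2]
        for x,y in((x0,y0),(x1,y1)): o.append(A[0]+(B[0]-A[0])*(y-A[1])/(B[1]-A[1])-x)
    return np.array(o)
f=least_squares(res,[0,0,0,0.],x_scale=[.001,.001,.001,.01]);print(f.x,f.fun, res([0,0,0,0]))
f=least_squares(lambda p:res([*p,0]),[0,0,0.],x_scale=.001);print(f.x,f.fun)
print(px([[.012,.037,.082],[-.012,.037,.082]],[*f.x,0]),'seen 284,223 row 219.5', monitor.get_torque())
```

```text
[-0.0002 -0.0038 -0.001  -0.0209] [-0.1046  0.1046  0.2098 -0.2513  0.2128 -0.2546] [-10.0345  -9.8395   2.3587   0.4781  -0.9481  -0.1871]
[-0.0002 -0.0044 -0.0018] [-0.1216  0.0887  0.7927 -0.9955 -0.3656  0.4774]
[[286.7912 218.3673]
 [221.2272 218.4195]] seen 284,223 row 219.5 [-0.0079 -0.0123  0.0218]
```

The fit says the rake is held 4 mm towards +x of the TCP and essentially level. I'll correct for that, lower with a contact guard, then comb.

Run:
```python
from h import *
np.set_printoptions(precision=3,suppress=True)
v=-.5446; o=ori(YW)
r.servo_line([*pos(-.168,v),.085],feed=.12,ori=o); r.sleep(.2)
f0=np.array(monitor.get_force()); z=.078
while z>.0645:
    z-=.002; r.servo_line([*pos(-.168,v),z],feed=.03); f=np.array(monitor.get_force())-f0
    if f[2]>4: z+=.002; print('contact'); r.servo_line([*pos(-.168,v),z],feed=.03); break
print('z',z,f)
for u in np.linspace(-.168,.133,6)[1:]:
    r.servo_line([*pos(u,v),z],feed=.08); print(round(u,3),np.array(monitor.get_force())-f0,monitor.get_tool_pos())
    if np.linalg.norm(np.array(monitor.get_force())-f0)>25: print('STOP');break
else:
    r.sleep(.2)
    r.servo_line([*pos(.133,v),.16],feed=.06)
print(monitor.get_time(),monitor.get_width())
t=vision.get_image('side'); s=vision.get_image('top')
save('c1.png',cv2.resize(np.hstack([t[100:384,0:300],s[80:364,60:360]]),(800,380),interpolation=cv2.INTER_CUBIC))
```

```text
z 0.06399999999999999 [ 1.453 -0.194  1.115]
-0.108 [0.297 1.129 0.545] [ 0.553 -0.044  0.064]
-0.048 [ 0.521 -0.038  0.247] [0.546 0.016 0.064]
0.013 [ 0.04  -0.125  0.034] [0.539 0.076 0.064]
0.073 [0.81  0.307 0.673] [0.532 0.136 0.064]
0.133 [1.296 1.218 1.618] [0.525 0.195 0.064]
17.9833 0.2712602727184203
```

View pics/c1.png

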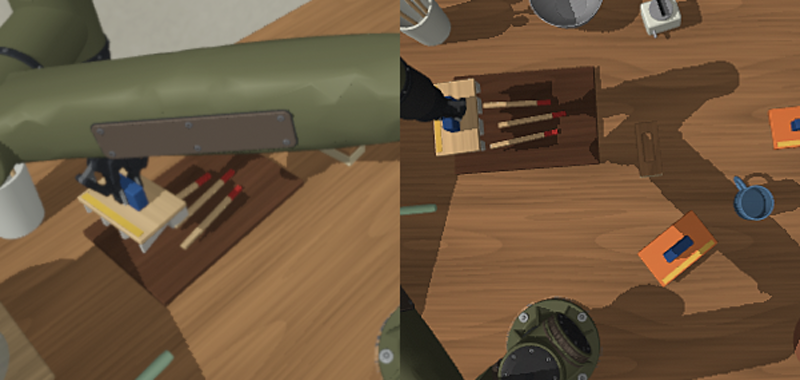

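Combed: in the top half of the picture the sticks run a (548,101)-(483,104), b (563,114)-(498,125), c (558,131)-(490,147). Those are rows, but the a to c angle is borderline, so I'll move the raised rake back and measure accurately.

```bash
cat > ms.py <<'E'
from h import *
def sticks(n='top',verbose=True):
    im=vision.get_image(n); c=vision.calibration(n)
    hsv=cv2.cvtColor(im,cv2.COLOR_RGB2HSV).astype(int); H,S,V=[hsv[...,i] for i in range(3)]
    m=np.zeros(im.shape[:2],np.uint8); m[125:212,95:207]=(V>120)[125:212,95:207]
    k,l,s,ce=cv2.connectedComponentsWithStats(m); out=[]
    for i in range(1,k):
        if 90<s[i,4]<400 and s[i,2]>35:
            W=np.array([at(c,p,.024)[:2] for p in np.argwhere(l==i)[:,::-1]]); m0=W.mean(0)
            vt=np.linalg.svd(W-m0,full_matrices=False)[2][0]; vt*=np.sign(vt[1]); q=(W-m0)@vt
            wd=np.ptp((W-m0)@[-vt[1],vt[0]])
            if wd>.019: continue
            out.append((m0+vt*(q.max()+q.min())/2,np.degrees(np.arctan2(vt[1],vt[0])),np.ptp(q),m0+vt*q.min(),m0+vt*q.max()))
            if verbose: print('mid',out[-1][0],'ang %.1f len %.3f'%out[-1][1:3],'head u,v',out[-1][3]@U,out[-1][3]@Vv,'end',out[-1][4]@U,out[-1][4]@Vv,'px',ce[i])
    return im,out
E
python3 - <<'E'
from ms import *
np.set_printoptions(precision=4,suppress=True)
r.servo_line([*pos(-.20,-.5446),.16],feed=.25)
im,o=sticks(); print(monitor.get_time())
save('c2.png',cv2.resize(im[110:220,90:300],(630,330),interpolation=cv2.INTER_CUBIC))
E
```

```text
mid [0.5847 0.0914] ang 92.0 len 0.165 head u,v -0.05947601932592196 -0.5846641019805277 end 0.1045581468107175 -0.5981632795677667 px [146.7005 157.0914]
mid [0.5447 0.0536] ang 99.8 len 0.166 head u,v -0.09344323563683792 -0.5517516550135788 end 0.07277209194521565 -0.5427545757038628 px [157.866  168.7526]
mid [0.4956 0.0733] ang 102.1 len 0.170 head u,v -0.06953538989727033 -0.5088158390461053 end 0.09954983662639844 -0.4928198205033397 px [151.7819 183.4628]
19.6167
```

View pics/c2.png

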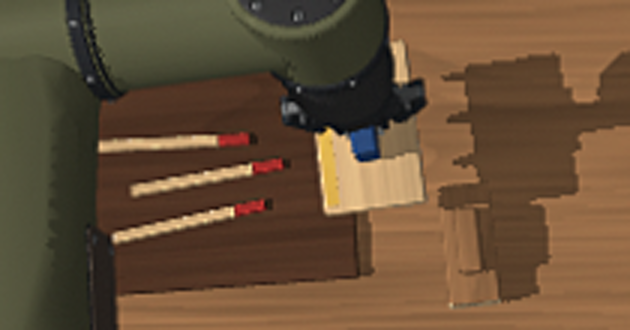

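The sticks are at 92.0°, 99.8° and 102.1°: in rows, but a to c is 10.1° against an 11° limit. A short second pass with the rake turned to 93° will bring b and c towards a.

Run:
```python
from ms import *
np.set_printoptions(precision=3,suppress=True)
y2=np.radians(93); U2=np.array([np.cos(y2),np.sin(y2)]); V2=np.array([-U2[1],U2[0]])
uv=lambda a,b:a*U+b*Vv
heads=[uv(-.0595,-.5847),uv(-.0934,-.5518),uv(-.0695,-.5088)]; ends=[uv(.1046,-.5982),uv(.0728,-.5428),uv(.0995,-.4928)]
hv=np.array([h@V2 for h in heads]); hu=np.array([h@U2 for h in heads]); eu=max(e@U2 for e in ends)
cv=hv.mean(); print('head in rake',hv-cv,hu,eu)
tv=cv+.004; o=ori(y2); P=lambda u:u*U2+tv*V2
u0=hu.min()-.05-.02; u1=eu-.05+.005
r.servo_line([*P(u0),.085],feed=.15,ori=o); r.servo_line([*P(u0),.064],feed=.05)
f0=np.array(monitor.get_force())
for u in np.linspace(u0,u1,4)[1:]:
    r.servo_line([*P(u),.064],feed=.09); print(u,np.array(monitor.get_force())-f0)
r.servo_line([*P(u1),.14],feed=.1)
r.servo_line([*P(-.22),.16],feed=.3)
r.servo_line([.5737,-.3801,.16],feed=.25,ori=ori(np.radians(98)))
im,o=sticks(); print(monitor.get_time(),monitor.get_width())
save('c3.png',cv2.resize(im[110:220,90:350],(780,330),interpolation=cv2.INTER_CUBIC))
```

```text
head in rake [-0.035 -0.005  0.04 ] [-0.022 -0.058 -0.037] 0.14298520046818936
-0.05240252721236309 [-0.653 -0.077 -0.439]
0.022791336627913134 [-0.698  0.98   1.861]
0.09798520046818936 [-0.679  0.181  0.486]
mid [0.593 0.106] ang 98.2 len 0.150 head u,v -0.03824795278505893 -0.6028726300824745 end 0.11147824803283636 -0.5989672022872039 px [142.939 154.866]
mid [0.409 0.164] ang 91.3 len 0.139 head u,v 0.04636714811138762 -0.41883010517989006 end 0.18479092802986652 -0.43182851785616394 px [127.992 209.885]
26.9167 0.2663635591583083
```

View pics/c3.png

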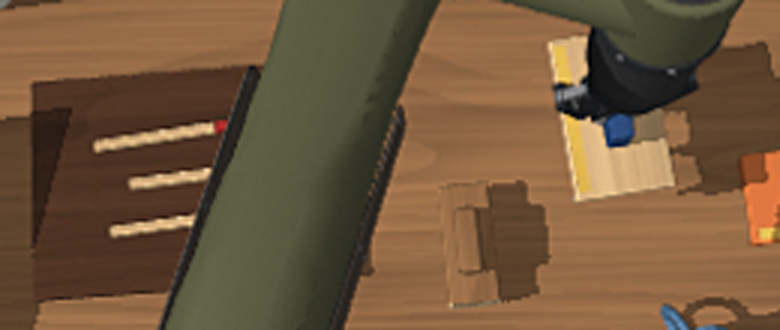

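All three now run parallel in the picture (slopes about 9°, 9° and 11°), with plain ends at (95,147), (130,185) and (110,233), about 35 mm stagger at most and wide gaps. Next I set the rake down.

Run:
```python
from ms import *
np.set_printoptions(precision=3,suppress=True)
r.servo_line([.5737,-.3801,.055],feed=.1); r.sleep(.1); f0=np.array(monitor.get_force())[2]; z=.055
while z>.0445:
    z-=.0015; r.servo_line([.5737,-.3801,z],feed=.03)
    if monitor.get_force()[2]-f0>2.5: break
print('z',z,monitor.get_force()[2]-f0)
fingers.move_gripper(1.0); r.sleep(.1)
r.servo_line([.5737,-.3801,.22],feed=.12)
r.set_joints([-0.953,0.04,0.085,0,-1.615,-0.334])
print(monitor.get_time(),monitor.get_width())
im,o=sticks(); print(monitor.get_time())
save('c4.png',cv2.resize(im[110:220,90:350],(780,330),interpolation=cv2.INTER_CUBIC))
```

```text
z 0.04449999999999999 7.46289218958172
33.9583 1.0002163257553562
mid [0.594 0.097] ang 98.3 len 0.169 head u,v -0.05766398298705669 -0.6035079973577541 end 0.111478899130462 -0.5989032090339335 px [145.618 154.429]
mid [0.548 0.055] ang 96.8 len 0.168 head u,v -0.09326242849075222 -0.550944999385225 end 0.07492589673918047 -0.5505519205123623 px [157.328 167.755]
mid [0.496 0.074] ang 97.2 len 0.167 head u,v -0.06762498460988607 -0.5020819057373928 end 0.09934570528907252 -0.500711363021924 px [150.978 183.367]
34.0083
```

View pics/c4.png

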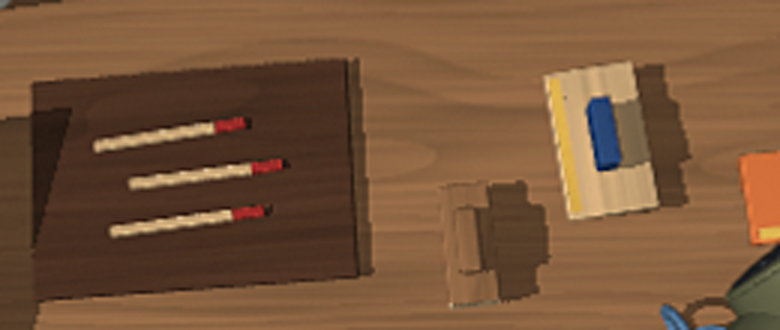

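The sticks are parallel within 1.5°, about 50 mm apart and up to about 36 mm out of level. The rake stands on the counter at crop (605,135), released.

```bash
python3 -c "
from h import *
print(finish_job())"
```

```text
the job is handed in; nothing more can be done
None
```

I combed the three sticks into parallel rows, stood the rake back on its teeth on the countertop off the board, released it and handed the job in at about 34 s; the judge's verdict was not shown.

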